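# Slide the measuring cylinder into its dock

### The job

Park the tall measuring cylinder with the orange foot in the empty orange dock: push it across the bench with the fingertips or the outside of the fingers, low down on its orange foot and never on the glass tube, so that it slides upright without tipping, into the dock's open front until the foot is right up against the back fence. Push gently, and do not grip, pinch or lift it. Leave everything else where it stands.

Things in the scene. Friction and masses are not known exactly. Their poses are not given: they have to be found in the camera images.
- cylinder: measuring cylinder, 0.25 kg, 250 mm tall: round orange foot of 70 mm diameter, its rim upright from the bench to 24 mm height, an orange cone above it up to 42 mm, then a clear tube of 28 mm diameter (33 mm at the lip) with orange rings. Loose on the bench. Origin: centre of the foot's underside, z up the tube; round, so yaw means nothing. It slides if pushed on the foot's rim, tips if pushed high.
- dock_orange: orange dock fixed to the bench: fence 30 mm high, 10 mm thick, with back and two sides, open in front, no floor. Origin on the bench where a fully parked cylinder's axis stands; x points from the open front to the back fence, y left. Inner faces: back at x = +35 mm, sides at y = +-41 mm, from x = 35 to -24 mm; from there wings flare to a mouth 120 mm wide at x = -55 mm.
- dock_blue: blue dock fixed to the bench, same shape and size and same frame as the orange dock; it holds the blue-footed cylinder
- cylinder_blue: blue-footed measuring cylinder, same shape and size as the orange one, standing in the blue dock; loose, to be left alone. Origin at the centre of its underside
- amber_bottle: amber glass bottle with a blue cap, 70 mm diameter, 160 mm tall; loose, to be left alone. Origin at the centre of its underside
- beaker: clear open beaker, 76 mm across, 100 mm tall; loose, to be left alone. Origin at the centre of its underside
- jar: white jar with a red lid, 60 mm diameter, 75 mm tall; loose, to be left alone. Origin at the centre of its underside
- wash_bottle: white wash bottle with a red bent spout, 60 mm diameter, 190 mm tall; loose, to be left alone. Origin at the centre of its underside
There are look-alikes about, which are no part of the job. Leave any green look-alike of the cylinder alone. Of the things shaped like the dock_orange, the orange one is meant.

How it is judged:
At the end, for the whole second after the job is handed in: The orange-footed cylinder stands upright and still on the bench inside the orange dock, between its sides, its foot within 10 mm of the back fence, and every other loose thing is within 15 mm of where it stood (x of cylinder in the frame of dock_orange between -0.01 and 0.008 m and y of cylinder in the frame of dock_orange between -0.012 and 0.012 m and angle between cylinder's own z axis and vertical below 0.04 rad and height (world z) of cylinder below 0.004 m and linear speed of cylinder below 0.01 m/s and distance of each of cylinder_blue, amber_bottle, beaker, jar, wash_bottle from where it was at the start of the episode below 0.015 m); the robot touches nothing.
It fails at once if the cylinder leans more than about 11 degrees (angle between cylinder's own z axis and vertical above 0.2 rad).
It fails at once if the cylinder is lifted more than 12 mm off the bench (height (world z) of cylinder above 0.012 m).
It fails at once if the clear tube is touched: the push belongs on the foot (contact force between cylinder_c2 and anything else above 1 N).
It fails at once if the cylinder is squeezed or rammed with more than 35 N (contact force between the fingers and cylinder above 35 N).
It fails at once if another thing is moved by more than 15 mm (distance of any of cylinder_blue, amber_bottle, beaker, jar, wash_bottle from where it was at the start of the episode above 0.015 m).
It also fails if it takes over 51 s, if anything falls off the work surface, if the arm or the gripper's body presses on something with over 40 N, if the wrist force passes 120 N, or if a joint passes its speed limit or range.

### The arm

A 7-joint arm with a two-finger parallel gripper is mounted at the origin on the work surface. World frame = base frame: x ahead of the robot, y to its left, z up, the work surface at z = 0. Lengths are in m, angles in rad, forces in N, time in s.
With the tool pointing down it reaches from about 0.425 to 0.95 m from the base axis. Payload 4.7 kg.
Tool frame: the origin (TCP) lies midway between the tips of the shut fingers; the grasp point (between the pads) lies behind it (grasp_offset is the z of the grasp point in the tool frame, in m); z points along the fingers, y is the direction in which the jaws open and shut (so a half turn about z gives the same grasp; the last joint's range is limited). The gripper opens to 85 mm and grips with 20 to 120 N. Pads are 22 mm wide; open, the fingers measure 114 mm over their backs; the gripper's body (76 mm by 85 mm) begins 54 mm behind the grasp point. The pads swing forward as they close: fully open they stand 13 mm farther back than shut.
Start: joints at [-1.299, 0.469, -0.049, 1.532, 0.024, 1.141, -0.082], TCP at [0.2, 0.645, 0.207] pointing down, gripper open.
Joint ranges: [-2.59, 2.59], [-0.33, 1.99], [-1.39, 1.29], [0.1, 2.45], [-1.04, 4.18], [0.21, 1.99], [-2.66, 2.66]. Speed limits (rad/s): [2.57, 2.57, 3.14, 3.14, 3.14, 3.14, 3.14].

### API

Orientations are given as [roll, pitch, yaw] about the fixed x, y, z axes, in that order (R = Rz(yaw) Ry(pitch) Rx(roll)).
In Python, from bench import * gives the robot as it stands. Calls block until the motion is done:
- move_ptp(position, orientation): joint-space move of the TCP to a pose.
- line_to(position, orientation=None, feed=0.15, force_limit=None): straight line of the TCP; orientation=None keeps the orientation; feed is the mean speed in m/s. With force_limit (N) it stops when the force on the tool has changed by that much, and returns True; else False.
- goto_joints(angles): joint-space move.
- command_gripper(opening, grasp_force=None): opening from 0.0 (shut) to 1.0 (fully open); grasp_force is the grip in N (None keeps the last); returns when the fingers have stopped.
- dwell(seconds).
- inverse_kinematics(position, orientation): joint angles nearest the present ones, or None.
- grab_frame(name): name is "side" or "top"; returns a dict with "img" (400x640x3 uint8, red, green, blue), "vertical_fov" (degrees; the focal length in pixels is half the picture's height over the tangent of half this angle, whatever the lens; pixels are square), "cx", "cy" (the principal point, pixels), "position" and "orientation" of the camera in the world. Camera axes: x right, y down, z forward; pixel columns grow to the right and rows downward; lengths in m; the calibration is good to about 2 mm. A picture is of the moment at which its call begins. There is no depth.
A pose or a line that the arm cannot do raises IKError and nothing moves.
- finish_job(): hands the job in, once; it reports no verdict.
Readings, each from a call of its own:
- read_time_s(): time.
- read_joint_pos(): joint angles.
- read_qvel(): joint speeds.
- read_effort(): joint torques, N m.
- read_tcp_pos(): TCP position.
- read_tcp_rot(): TCP orientation.
- read_ft_force(): force on the tool from outside, world axes, zero at the start.
- read_moment(): the same for the moment, N m.
- read_grip_width(): opening from 0.0 (shut) to 1.0 (fully open).
Only numpy, scipy, OpenCV 4.12 (cv2) and the standard library are available. Lean on these libraries where they do the work, as an engineer would, in place of code of your own. Each camera call takes 0.05 s, during which the arm holds its last target. There are 200 camera calls.

## Working session

There is one attempt and no reset: what is moved stays moved. The work goes in short steps, each a Python script; the robot and the scene stay as the last script left them, time stands still between calls to the robot, and variables do not carry over. Pictures are saved under pics/ and viewed, about 8 in all and at most 12, crops included, and the job is handed in when it is done.

```bash
mkdir -p pics; ls
python3 - <<'E'
from bench import *
import cv2
for n in("top","side"):
    f=grab_frame(n); cv2.imwrite(f"pics/{n}0.png",f["img"][:,:,::-1])
    print(n,f["vertical_fov"],f["cx"],f["cy"],f["position"],f["orientation"])
print(read_time_s(),read_tcp_rot(),read_tcp_pos())
E
```

```text
pics
top 48.66888273261277 321.89052054916374 194.8718703165722 [ 0.37395543 -0.0104426   1.1004532 ] [-2.99619945 -0.00529138 -1.57657253]
side 46.37753432068207 321.30167387508925 204.67809781322828 [ 0.09814672 -0.98671966  0.86764352] [-2.22211756  0.01833115 -0.41160726]
0.1 [-3.13983662e+00  5.23777197e-05  2.84079979e+00] [0.19983311 0.64416052 0.206357  ]
```

View pics/top0.png

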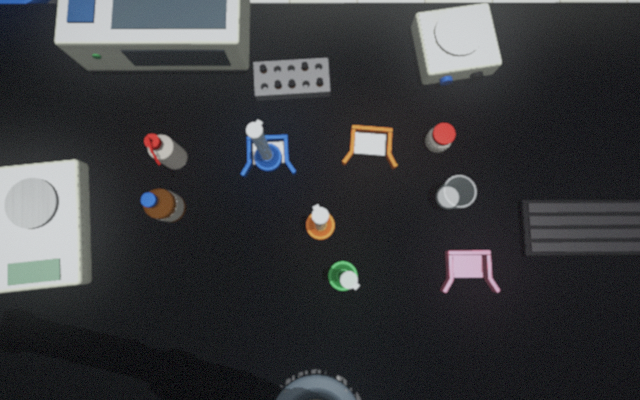

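View pics/side0.png

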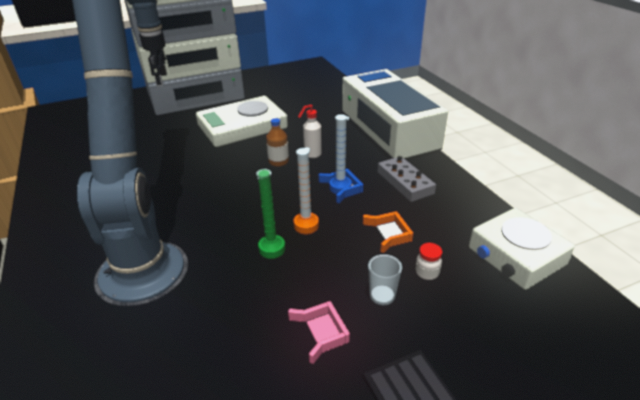

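The top view has the orange-footed cylinder at about (320,226), the green look-alike at (343,277), and the blue cylinder in its dock at (266,155). The empty orange dock is at (370,143) with its mouth facing the robot, and a pink look-alike dock is at (470,270). The orange cylinder and orange dock match the description. Next I measure both and confirm them in an enlarged crop.

```bash
cat > h.py <<'E'
import numpy as np, cv2
from scipy.spatial.transform import Rotation as R
def cam(f):
    F=f["img"].shape[0]/2/np.tan(np.radians(f["vertical_fov"]/2))
    return F,R.from_euler("xyz",f["orientation"]).as_matrix(),np.array(f["position"])
def cast(f,uv,z):
    F,M,p=cam(f); uv=np.asarray(uv,float).reshape(-1,2)
    d=np.c_[(uv[:,0]-f["cx"])/F,(uv[:,1]-f["cy"])/F,np.ones(len(uv))]@M.T
    return (p+d*((z-p[2])/d[:,2])[:,None])[:,:2]
def proj(f,P):
    F,M,p=cam(f); q=(np.asarray(P,float).reshape(-1,3)-p)@M
    return np.c_[q[:,0]/q[:,2]*F+f["cx"],q[:,1]/q[:,2]*F+f["cy"]]
def comps(f,lo=(5,140,90),hi=(20,255,255),amin=40):
    m=cv2.inRange(cv2.cvtColor(f["img"],cv2.COLOR_RGB2HSV),lo,hi)
    n,l,s,c=cv2.connectedComponentsWithStats(m)
    return [(s[i],c[i],(l==i).astype(np.uint8)) for i in range(1,n) if s[i,4]>=amin]
def ring(c,r=.035,z0=0.,z1=.024,n=60):
    a=np.linspace(0,2*np.pi,n); return [np.c_[c[0]+r*np.cos(a),c[1]+r*np.sin(a),np.full(n,z)] for z in(z0,z1)]
E
python3 - <<'E'
from bench import *
from h import *
for n in("top","side"):
    f=grab_frame(n); big=cv2.resize(f["img"],None,fx=4,fy=4,interpolation=cv2.INTER_CUBIC)[:,:,::-1].copy()
    for s,c,m in comps(f):
        print(n,s,c.round(1))
        pts=np.argwhere(m)[:,::-1]
        k=cv2.findContours(m,cv2.RETR_EXTERNAL,cv2.CHAIN_APPROX_NONE)[0][0].reshape(-1,2)
        if s[2]<34 and n=="top" or n=="side" and s[0]<340:
            for z in(.012,.024): print("  foot circle",z,cv2.minEnclosingCircle(cast(f,k,z).astype(np.float32)))
        else:
            w=cast(f,k,.03); print("  dock top-plane extents",w.min(0),w.max(0)); 
            print("  hull",cast(f,cv2.approxPolyDP(cv2.convexHull(k),1.5,True),.03).round(4).tolist())
            h=cv2.findContours(m,cv2.RETR_EXTERNAL,cv2.CHAIN_APPROX_NONE)[0][0]
            print("  poly px",cv2.approxPolyDP(h,1.5,True).reshape(-1,2).tolist())
            print("  poly",cast(f,cv2.approxPolyDP(h,1.5,True),.03).round(3).tolist())
    if n=="top": cv2.imwrite("pics/crop1.png",big[110*4:250*4,260*4:430*4])
E
```

```text
top [342 124  56  44 613] [371.6 140.9]
  dock top-plane extents [ 0.59937584 -0.20327126] [ 0.70977876 -0.06723554]
  hull [[0.7046, -0.0909], [0.7097, -0.106], [0.7016, -0.1911], [0.6044, -0.2032], [0.5994, -0.1907], [0.6075, -0.0721], [0.6177, -0.0673]]
  poly px [[351, 126], [349, 150], [342, 160], [344, 164], [352, 154], [353, 132], [355, 130], [386, 132], [388, 134], [387, 157], [392, 167], [397, 165], [391, 154], [391, 127], [357, 124]]
  poly [[0.705, -0.091], [0.643, -0.085], [0.618, -0.067], [0.608, -0.072], [0.633, -0.092], [0.689, -0.096], [0.694, -0.101], [0.689, -0.178], [0.684, -0.183], [0.625, -0.179], [0.599, -0.191], [0.604, -0.203], [0.632, -0.189], [0.702, -0.191], [0.71, -0.106]]
top [145 189  29  29 475] [161.2 204.3]
  foot circle 0.012 ((0.5149786472320557, 0.38828667998313904), 0.03662658855319023)
  foot circle 0.024 ((0.5134239196777344, 0.38389071822166443), 0.03622381389141083)
top [306 215  29  25 400] [319.8 229. ]
  foot circle 0.012 ((0.4587666988372803, -0.011884277686476707), 0.03677885979413986)
  foot circle 0.024 ((0.45783165097236633, -0.0118683
[... 422 characters left out ...]
5], [0.5858, -0.2263], [0.596, -0.1005], [0.6149, -0.0645]]
  poly px [[397, 211], [378, 215], [363, 214], [364, 224], [376, 225], [395, 220], [403, 230], [400, 235], [390, 237], [381, 242], [382, 252], [389, 246], [411, 241], [412, 230]]
  poly [[0.71, -0.093], [0.652, -0.087], [0.615, -0.065], [0.597, -0.106], [0.625, -0.124], [0.684, -0.127], [0.682, -0.173], [0.663, -0.188], [0.635, -0.184], [0.603, -0.191], [0.586, -0.226], [0.614, -0.214], [0.677, -0.221], [0.704, -0.184]]
side [293 212  26  22 418] [305.8 223.3]
  foot circle 0.012 ((0.4612356424331665, -0.010154138319194317), 0.04957324638962746)
  foot circle 0.024 ((0.45614349842071533, -0.023850012570619583), 0.048879414796829224)
```

View pics/crop1.png

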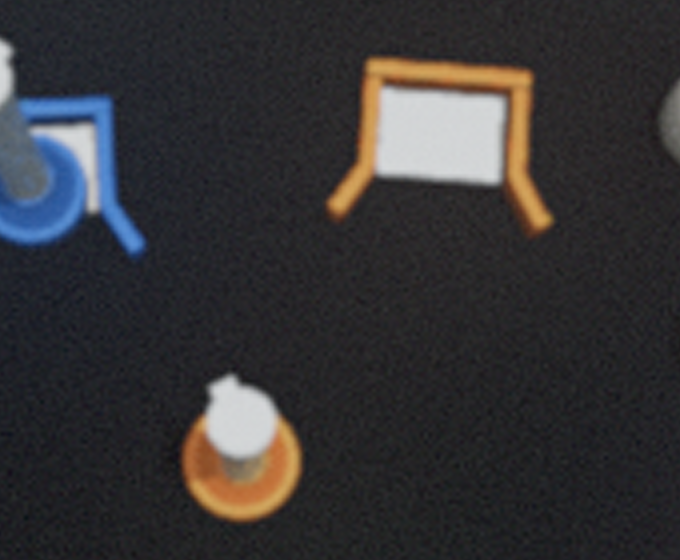

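```bash
cat >> h.py <<'E'
C0=np.array([.4585,-.0115]); D=np.array([.660,-.139]); DY=-.09
def ori(phi,t):   # tool z leans forward along heading phi by t, jaws across the heading
    u=np.array([np.cos(phi),np.sin(phi),0]); z=np.sin(t)*u+[0,0,-np.cos(t)]
    y=np.array([-u[1],u[0],0]); y=-y if False else y
    x=np.cross(y,z); return R.from_matrix(np.c_[x,y,z]).as_euler("xyz")
def ori2(phi,t): return (R.from_euler("xyz",ori(phi,t))*R.from_euler("z",np.pi)).as_euler("xyz")
E
python3 - <<'E'
from bench import *
import bench
from h import *
print("goff",getattr(bench,"grasp_offset",None),read_grip_width())
f=grab_frame("top")
for s,c,m in comps(f,(45,100,60),(80,255,255)):
    k=cv2.findContours(m,cv2.RETR_EXTERNAL,cv2.CHAIN_APPROX_NONE)[0][0]
    print("green",s,cv2.minEnclosingCircle(cast(f,k,.012).astype(np.float32)))
for t in(0,.2,.35,.5):
  for phi in(-.8,-1.0,-1.2,-1.4):
    u=np.array([np.cos(phi),np.sin(phi)]); r=[]
    for d,z in((.043,.01),(.075,.01),(.085,.01),(.085,.3)):
        p=[*(C0-d*u),z]; r.append("".join("01"[inverse_kinematics(p,o(phi,t)) is not None] for o in(ori,ori2)))
    print(t,phi,r)
for t in(.2,.35,.5):
    u=np.array([np.cos(DY),np.sin(DY)])
    for dx in(-.09,0):
        p=[*(D+(dx-.043)*u),.01]
        for o in (ori,ori2):
            q=inverse_kinematics(p,o(DY,t)); print("dock",t,dx,None if q is None else np.round(q,2))
E
```

```text
goff -0.0187 1.0011535254562358
green [328 260  31  32 462] ((0.3354673683643341, -0.06628701835870743), 0.037880051881074905)
0 -0.8 ['11', '11', '11', '11']
0 -1.0 ['11', '11', '11', '10']
0 -1.2 ['11', '11', '11', '10']
0 -1.4 ['11', '11', '11', '10']
0.2 -0.8 ['11', '11', '11', '11']
0.2 -1.0 ['11', '11', '11', '10']
0.2 -1.2 ['11', '11', '11', '10']
0.2 -1.4 ['11', '11', '11', '10']
0.35 -0.8 ['11', '11', '00', '11']
0.35 -1.0 ['11', '11', '11', '10']
0.35 -1.2 ['11', '11', '11', '10']
0.35 -1.4 ['11', '11', '11', '11']
0.5 -0.8 ['00', '00', '00', '10']
0.5 -1.0 ['11', '11', '11', '10']
0.5 -1.2 ['11', '11', '11', '10']
0.5 -1.4 ['11', '11', '11', '11']
dock 0.2 -0.09 [ 0.05  0.45  0.15  2.17 -0.25  0.33  1.88]
dock 0.2 -0.09 [-0.26  0.5   0.55  2.19 -0.75  0.41 -0.78]
dock 0.2 0 [-0.01  0.56  0.22  1.97 -0.31  0.44  1.91]
dock 0.2 0 [-0.3   0.63  0.62  1.99 -0.78  0.54 -0.81]
dock 0.35 -0.09 [ 0.7   0.51 -0.63  2.24  1.17  0.28  0.55]
dock 0.35 -0.09 [ 0.7   0.51 -0.63  2.24  1.17  0.28 -2.59]
dock 0.35 0 [ 0.35  0.53 -0.24  2.06  0.44  0.23  1.23]
dock 0.35 0 [ 0.3   0.53 -0.17  2.07  0.29  0.21 -1.77]
dock 0.5 -0.09 [ 0.84  0.56 -0.78  2.34  2.    0.35 -0.22]
dock 0.5 -0.09 [-0.1   0.45  0.35  2.39  3.95  0.27  0.81]
dock 0.5 0 [ 0.65  0.59 -0.6   2.16  1.72  0.26  0.04]
dock 0.5 0 None
```

```bash
cat >> h.py <<'E'
T=.28; Z=.006
def U(p): return np.array([np.cos(p),np.sin(p)])
def pose(c,phi,d,z=Z): return [*(np.asarray(c)-d*U(phi)),z],ori(phi,T)
E
python3 - <<'E'
from bench import *
from h import *
p=read_tcp_pos(); line_to([p[0],p[1],.31],feed=.25)
command_gripper(.35)
move_ptp(*pose(C0,-1.0,.08,.30)); print(read_time_s(),np.round(read_joint_pos(),2))
line_to(pose(C0,-1.0,.08)[0],feed=.12)
print(read_time_s(),read_tcp_pos(),np.round(read_joint_pos(),2),read_ft_force(),read_grip_width())
f=grab_frame("side"); g=grab_frame("top")
a=cv2.resize(f["img"][60:290,180:480],None,fx=2,fy=2); b=cv2.resize(g["img"][100:330,220:440],None,fx=2,fy=2)
cv2.imwrite("pics/p1.png",cv2.resize(np.hstack([a,b]),None,fx=.76,fy=.76)[:,:,::-1])
E
```

```text
3.5833 [-0.9  -0.12  0.41  2.05  0.35  1.2  -0.05]
6.1833 [0.41553264 0.05601157 0.00628889] [-0.81  0.41  0.43  2.38  0.32  0.36 -0.14] [ 0.72194744 -0.2711665  -0.51261258] 0.3492817071304717
```

View pics/p1.png

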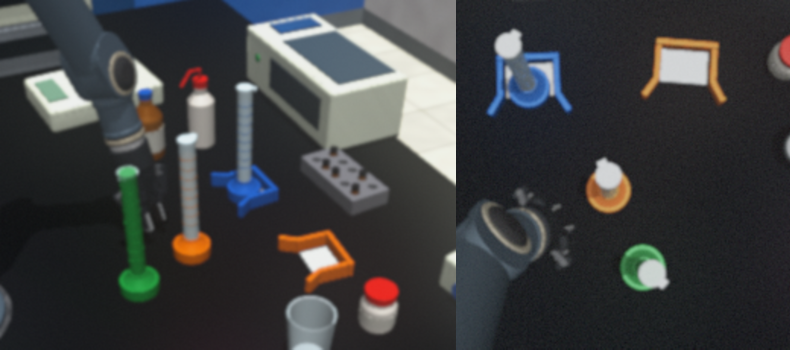

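The gripper is down beside the bench, left of and behind the orange foot (top pane, foot at about (608,192)). It is clear of the green cylinder (643,268) and the tubes. I push along the first part of the arc, then look again.

```bash
cat >> h.py <<'E'
def arc(c0,phi0,c1,phi1,n=9):
    from scipy.interpolate import CubicHermiteSpline as H
    L=np.linalg.norm(c1-c0); s=H([0,1],[c0,c1],[L*U(phi0),L*U(phi1)]); k=np.linspace(0,1,n)
    v=s(k,1); return list(zip(s(k),np.arctan2(v[:,1],v[:,0])))
def foot(f):
    b=min((x for x in comps(f,amin=150) if abs(x[1][1]-180)<80 and 270<x[1][0]<430),key=lambda x:abs(x[0][2]-29))
    k=cv2.findContours(b[2],cv2.RETR_EXTERNAL,cv2.CHAIN_APPROX_NONE)[0][0]
    c,r=cv2.minEnclosingCircle(cast(f,k,.016).astype(np.float32)); return np.array(c),r,b[1]
E
python3 - <<'E'
from bench import *
from h import *
P1=D-.09*U(DY)
path=arc(C0,-1.0,P1,DY)
line_to(pose(C0,-1.0,.048)[0],feed=.06)
for c,phi in path[:5]:
    p,o=pose(c,phi,.043); print(c.round(3),round(phi,2),line_to(p,o,feed=.04,force_limit=8))
print(read_time_s(),np.round(read_joint_pos(),2),read_ft_force())
f=grab_frame("side"); g=grab_frame("top"); print("aim",path[4],"foot",foot(g))
a=cv2.resize(f["img"][60:290,180:480],None,fx=2,fy=2); b=cv2.resize(g["img"][100:330,220:440],None,fx=2,fy=2)
cv2.imwrite("pics/p2.png",cv2.resize(np.hstack([a,b]),None,fx=.76,fy=.76)[:,:,::-1])
E
```

```text
[ 0.458 -0.012] -1.0 False
[ 0.47 -0.03] -1.04 False
[ 0.481 -0.049] -1.04 False
[ 0.493 -0.068] -1.0 False
[ 0.505 -0.087] -0.93 False
10.0667 [-0.43  0.43  0.34  2.3   0.34  0.31  0.2 ] [-0.10992754 -0.64683629  0.35393176]
aim (array([ 0.50511275, -0.08657772]), np.float64(-0.9309790894146525)) foot (array([ 0.47865689, -0.08233948]), 0.028627322986721992, array([349.00568182, 217.63068182]))
```

View pics/p2.png

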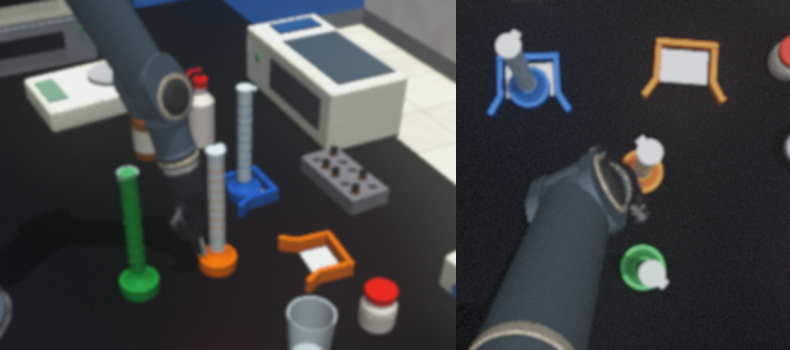

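The cylinder stands upright and has moved. Its foot is at about (218,260) in the side pane and partly hidden in the top pane, with the fingertips on the foot. I fit its centre from the visible rim arcs and carry on.

```bash
cat >> h.py <<'E'
def sidefoot(f):   # lower (near) rim edge at z=0 in side view, known radius
    from scipy.optimize import least_squares
    b=min((x for x in comps(f,amin=120) if 285<x[1][0]<420 and x[0][3]<34),key=lambda x:-x[0][4])
    m=b[2]; xs=np.where(m.any(0))[0]; bot=np.array([[x,np.where(m[:,x])[0].max()+.5] for x in xs])
    mid=bot[(xs>xs.min()+len(xs)*.2)&(xs<xs.max()-len(xs)*.12)]
    w=cast(f,mid,0.); r=least_squares(lambda c:np.linalg.norm(w-c,axis=1)-.035,w.mean(0)+[.02,.03],loss="soft_l1",f_scale=.002)
    return r.x,np.abs(r.fun).max(),b[0]
E
python3 - <<'E'
from bench import *
from h import *
f=grab_frame("side"); g=grab_frame("top"); print("side",sidefoot(f))
# top view: right-hand arc of the visible foot
b=max((x for x in comps(g,amin=100) if 200<x[1][1]<235 and 330<x[1][0]<370),key=lambda x:x[0][4]); m=b[2]
r=np.array([[np.where(m[y])[0].max()+.5,y] for y in np.where(m.any(1))[0]]); w=cast(g,r,.02); print("top right edge min y",w[:,1].min(),"max/min x",w[:,0].max(),w[:,0].min(),b[0])
print(read_tcp_pos())
E
```

```text
side (array([ 0.48742364, -0.06402382]), np.float64(0.0021646422888430134), array([310, 220,  27,  23, 408], dtype=int32))
top right edge min y -0.10192428972744223 max/min x 0.5015583878816974 0.4549042996925095 [339 207  18  20 172]
[ 0.47946391 -0.0520988   0.00604553]
```

Run:
```python
from bench import *
from h import *
f=grab_frame("side"); g=grab_frame("top")
def dr(f,x0,y0,w,h,k=6):
    b=cv2.resize(f["img"],None,fx=k,fy=k,interpolation=cv2.INTER_CUBIC)
    for c,col in(((.505,-.0866),(0,255,0)),((.487,-.066),(255,0,255))):
        for r in ring(c): cv2.polylines(b,[((proj(f,r)+.5)*k).astype(int)],True,col,1)
    t=read_tcp_pos(); cv2.circle(b,tuple(((proj(f,t)[0]+.5)*k).astype(int)),4,(0,255,255),-1)
    return b[y0*k:(y0+h)*k,x0*k:(x0+w)*k]
cv2.imwrite("pics/p3.png",np.hstack([dr(f,285,180,65,75),dr(g,310,180,65,75)])[:,:,::-1])
```

```text
(no output)
```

View pics/p3.png

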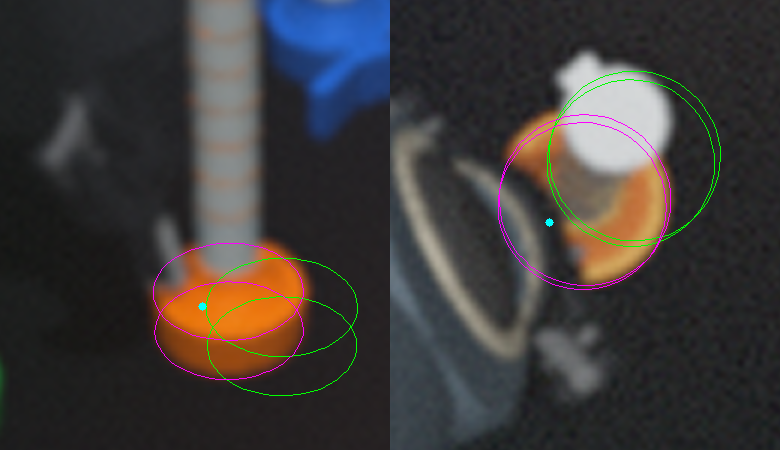

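The measured foot centre is about (0.490,-0.066), only about 20 mm ahead of the TCP where I expected 43 mm. So the fingers surround the foot more than planned, and the gap between them must be wider than I assumed. I back off straight and inspect the fingers.

Run:
```python
from bench import *
from h import *
print(read_grip_width(),read_ft_force(),read_moment())
phi=-.931; p=read_tcp_pos(); n=p[:2]-.055*U(phi); print("lim",line_to([*n,.006],feed=.06,force_limit=8)); print(read_grip_width(),read_time_s())
f=grab_frame("side"); g=grab_frame("top"); print(sidefoot(f)); 
t=read_tcp_pos(); j=np.array([-np.sin(phi),np.cos(phi),0])
def dr(f,x0,y0,w,h,k):
    b=cv2.resize(f["img"],None,fx=k,fy=k,interpolation=cv2.INTER_CUBIC); b=cv2.convertScaleAbs(b,alpha=1.8,beta=15)
    for a in(0,.0425,-.0425,.015,-.015): cv2.circle(b,tuple(((proj(f,t+a*j)[0]+.5)*k).astype(int)),3,(0,255,255) if a else (255,0,0),-1)
    return b[y0*k:(y0+h)*k,x0*k:(x0+w)*k]
cv2.imwrite("pics/p4.png",np.hstack([dr(f,265,170,80,90,5),dr(g,290,185,80,90,5)])[:,:,::-1])
```

```text
0.352560867543878 [-0.41943558 -0.28263585  0.04053658] [ 0.18479305  0.26500066 -0.01579771]
lim False
0.3489129758600596 11.4333
(array([ 0.48742364, -0.06402382]), np.float64(0.0021646422888430134), array([310, 220,  27,  23, 443], dtype=int32))
```

View pics/p4.png

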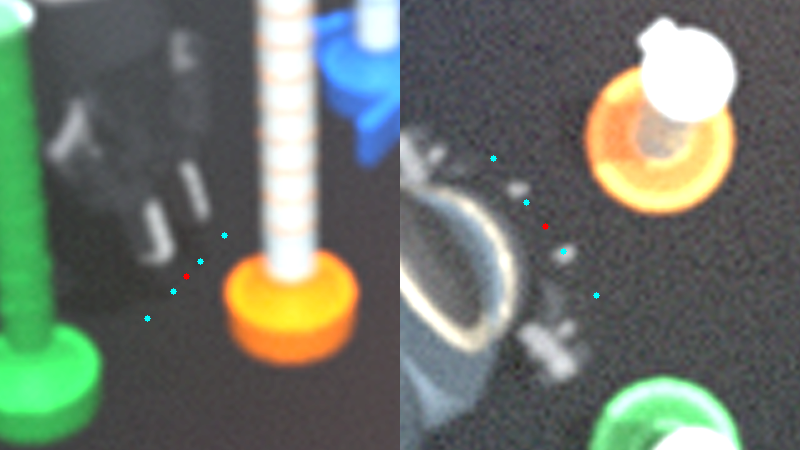

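The cylinder is upright and clear of the hand, with its foot at about (660,140) in the top pane. The partly open fingertips (side pane (160,258) and (205,218)) sit clearly higher than the TCP level I assumed. I triangulate their height and re-measure the foot.

Run:
```python
from bench import *
from h import *
f=grab_frame("side"); g=grab_frame("top"); print("foot",foot(g)); print("tcp",read_tcp_pos())
def ray(f,uv):
    F,M,p=cam(f); d=M@np.array([(uv[0]-f["cx"])/F,(uv[1]-f["cy"])/F,1]); return p,d/np.linalg.norm(d)
def tri(a,b):
    (p,d),(q,e)=ray(g,a),ray(f,b); s=np.linalg.lstsq(np.c_[d,-e],q-p,rcond=None)[0]; A=p+s[0]*d;B=q+s[1]*e; return ((A+B)/2).round(4),np.linalg.norm(A-B).round(4)
print(tri((322.6,235.4),(296.5,221.2)),tri((313.4,222.6),(305.5,213)))
```

```text
foot (array([ 0.48879457, -0.06458813]), 0.036996424198150635, array([339.91743119, 215.47247706]))
tcp [ 0.44673938 -0.00827735  0.00602336]
(array([ 0.4299, -0.0176,  0.0324]), np.float64(0.0036)) (array([0.4633, 0.0036, 0.0351]), np.float64(0.0018))
```

Run:
```python
from bench import *
from h import *
p=read_tcp_pos(); f0=np.array(read_ft_force())
print(line_to([p[0],p[1],-.03],feed=.02,force_limit=4),read_tcp_pos(),np.array(read_ft_force())-f0)
line_to([p[0],p[1],read_tcp_pos()[2]+.004],feed=.03); print(read_tcp_pos(),read_ft_force(),read_time_s())
```

```text
Traceback (most recent call last):
bench.IKError: the arm cannot follow that straight line within its joint ranges
```

```bash
sed -i 's/^T=.28; Z=.006/T=.2; Z=.006/' h.py
python3 - <<'E'
from bench import *
from h import *
p=read_tcp_pos(); line_to([p[0],p[1],.006],ori(-.931,T),feed=.1); f0=np.array(read_ft_force())
for z in(-.03,-.024,-.018,-.012):
    try: r=line_to([p[0],p[1],z],feed=.02,force_limit=4); print(z,r); break
    except IKError: print("no",z)
print(read_tcp_pos(),np.array(read_ft_force())-f0)
line_to([p[0],p[1],read_tcp_pos()[2]+.004],feed=.03); print(read_tcp_pos(),read_time_s(),np.round(read_joint_pos(),2))
E
```

```text
-0.03 True
[ 0.44675351 -0.0083253  -0.02263977] [-0.96558067  0.35527376  6.36785337]
[ 0.44686451 -0.00825611 -0.01854822] 13.5583 [-0.42  0.45  0.25  2.34  0.26  0.29  0.2 ]
```

Touchdown shows that at this opening the fingertips sit about 22 mm above the nominal TCP. The first push therefore rode on the foot's cone. I redo it with the tips 4–8 mm above the bench.

```bash
sed -i 's/^T=.2; Z=.006/T=.2; Z=-.0185/' h.py
python3 - <<'E'
from bench import *
from h import *
c=np.array([.489,-.0645]); P1=D-.09*U(DY)
path=arc(c,-.93,P1,DY)
line_to(*pose(c,-.93,.052),feed=.05)
for c,phi in path[:4]:
    p,o=pose(c,phi,.047); print(c.round(3),round(phi,2),line_to(p,o,feed=.04,force_limit=8))
print(read_time_s(),np.round(read_joint_pos(),2),read_ft_force(),read_tcp_pos())
f=grab_frame("side"); g=grab_frame("top"); print(sidefoot(f))
def dr(f,x0,y0,w,h,k):
    b=cv2.resize(f["img"],None,fx=k,fy=k,interpolation=cv2.INTER_CUBIC); b=cv2.convertScaleAbs(b,alpha=1.6,beta=10)
    for r in ring(path[3][0]): cv2.polylines(b,[((proj(f,r)+.5)*k).astype(int)],True,(0,255,0),1)
    return b[y0*k:(y0+h)*k,x0*k:(x0+w)*k]
cv2.imwrite("pics/p5.png",np.hstack([dr(f,280,140,95,115,4),dr(g,310,110,95,115,4)])[:,:,::-1])
E
```

```text
[ 0.489 -0.064] -0.93 False
[ 0.497 -0.075] -0.92 False
[ 0.506 -0.086] -0.89 False
[ 0.515 -0.097] -0.84 False
15.8417 [-0.2   0.47  0.17  2.27  0.28  0.29  0.41] [0.32114972 0.0611061  0.4781143 ] [ 0.48346801 -0.06234399 -0.01846653]
(array([ 0.50800193, -0.08857233]), np.float64(0.0018150827302152728), array([320, 224,  27,  22, 442], dtype=int32))
```

View pics/p5.png

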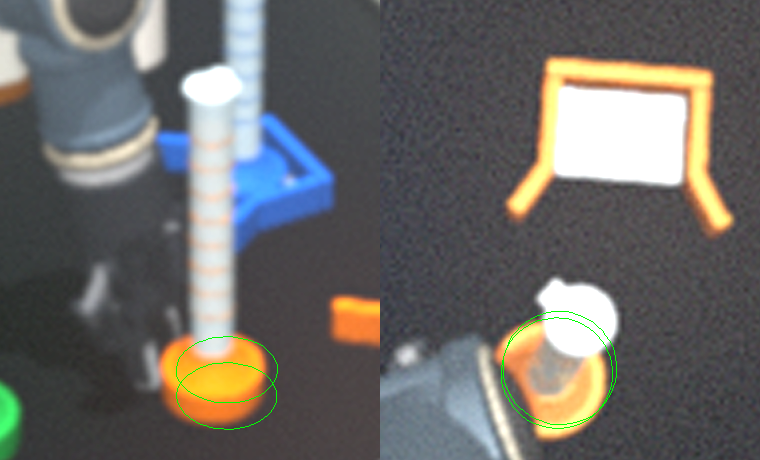

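The foot is at about (0.509,-0.089), upright and pushed on the rim. The gripper body is rather close to the tube, though. I back off and narrow the fingers, which brings the tips farther down and forward and gives more clearance. Then I re-touch the bench and re-measure.

Run:
```python
from bench import *
from h import *
phi=-.84; p=read_tcp_pos(); q=p[:2]-.035*U(phi)
line_to([*q,p[2]],feed=.08); line_to([*q,.012],feed=.1); command_gripper(.15)
print(line_to([*q,-.02],feed=.025,force_limit=4),read_tcp_pos(),read_ft_force())
line_to([*q,read_tcp_pos()[2]+.004],feed=.05)
print(read_tcp_pos(),read_time_s(),read_grip_width()); g=grab_frame("top"); print(foot(g),sidefoot(grab_frame("side")))
```

```text
False [ 0.46029811 -0.0360785  -0.01987058] [ 0.09685482 -0.44557397 -0.13856059]
[ 0.4605423  -0.03604001 -0.01544766] 18.975 0.15226068445166582
(array([ 0.50827599, -0.08922054]), 0.03715067729353905, array([349.58705357, 207.11607143])) (array([ 0.50800193, -0.08857233]), np.float64(0.0018150827302152728), array([320, 224,  27,  22, 446], dtype=int32))
```

Run:
```python
from bench import *
from h import *
p=read_tcp_pos()
for z in(-.035,-.03,-.026,-.023):
    try: print(z,line_to([p[0],p[1],z],feed=.02,force_limit=4),read_tcp_pos(),read_ft_force()); break
    except IKError: print("no",z)
print(read_time_s())
```

```text
-0.035 True [ 0.46037086 -0.03609953 -0.02189026] [-1.4150334   0.72243461  6.6785463 ]
19.5583
```

```bash
sed -i 's/^T=.2; Z=-.0185/T=.3; Z=-.0165/' h.py
python3 - <<'E'
from bench import *
from h import *
import h
c=np.array([.5085,-.089]); P1=D-.09*U(DY)
path=arc(c,-.85,P1,DY,7)+[(D+x*U(DY),DY) for x in(-.06,-.03,0)]
for t in(.2,.25,.3):
    h.T=t; print(t,[None if (q:=inverse_kinematics(*pose(c,p,.039))) is None else [round(float(q[3]),2),round(float(q[5]),2)] for c,p in [(c-.025*U(-.85),-.85)]+path])
E
```

```text
0.2 [[2.3, 0.29], [2.27, 0.3], [2.25, 0.3], [2.24, 0.3], [2.22, 0.29], [2.21, 0.29], [2.19, 0.29], [2.15, 0.32], [2.08, 0.36], [2.01, 0.4], [1.94, 0.44]]
0.25 [[2.33, 0.24], [2.3, 0.25], [2.28, 0.25], [2.27, 0.24], [2.26, 0.23], [2.25, 0.21], [2.23, 0.21], [2.19, 0.25], [2.12, 0.28], [2.05, 0.32], [1.98, 0.36]]
0.3 [[2.35, 0.27], [2.32, 0.26], [2.31, 0.25], [2.3, 0.22], [2.28, 0.25], [2.27, 0.28], [2.25, 0.3], [2.22, 0.23], [2.15, 0.26], [2.09, 0.24], [2.02, 0.28]]
```

```bash
sed -i 's/^T=.3; Z=-.0165/T=.25; Z=-.017/' h.py
python3 - <<'E'
from bench import *
from h import *
c0=np.array([.5085,-.089]); P1=D-.09*U(DY); d=.040
path=arc(c0,-.85,P1,DY,7)
line_to(*pose(c0,-.85,.065),feed=.08)
line_to(*pose(c0,-.85,.044),feed=.05)
for c,phi in path[:5]:
    p,o=pose(c,phi,d); print(c.round(3),round(phi,2),line_to(p,o,feed=.04,force_limit=8))
print(read_time_s(),np.round(read_joint_pos(),2),read_ft_force())
f=grab_frame("side"); g=grab_frame("top"); print("aim",path[4][0],sidefoot(f))
def dr(f,x0,y0,w,h,k):
    b=cv2.resize(f["img"],None,fx=k,fy=k,interpolation=cv2.INTER_CUBIC); b=cv2.convertScaleAbs(b,alpha=1.6,beta=10)
    for r in ring(path[4][0]): cv2.polylines(b,[((proj(f,r)+.5)*k).astype(int)],True,(0,255,0),1)
    return b[y0*k:(y0+h)*k,x0*k:(x0+w)*k]
cv2.imwrite("pics/p6.png",np.hstack([dr(f,290,140,95,115,4),dr(g,310,110,95,115,4)])[:,:,::-1])
E
```

```text
[ 0.508 -0.089] -0.85 False
[ 0.517 -0.098] -0.81 False
[ 0.526 -0.108] -0.75 False
[ 0.536 -0.116] -0.65 False
[ 0.547 -0.123] -0.51 False
22.5833 [ 0.05  0.48 -0.    2.25  0.53  0.22  0.6 ] [-0.80725758 -0.22229991  0.00810336]
aim [ 0.54695301 -0.12320859] (array([ 0.54484567, -0.12269609]), np.float64(0.0018038458138670693), array([337, 227,  27,  23, 455], dtype=int32))
```

View pics/p6.png

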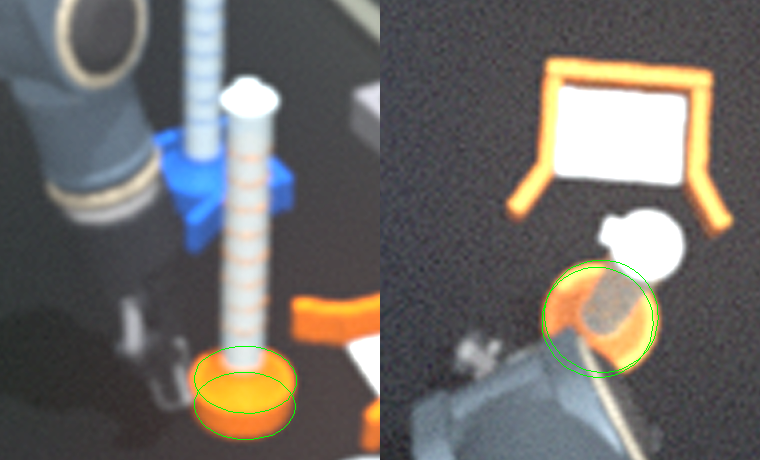

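It tracks within 2 mm, upright and with good tube clearance. The foot is at about (600,318) in the top pane, heading for the mouth. I continue into the dock.

```bash
sed -i 's/^T=.25; Z=-.017/T=.2; Z=-.017/' h.py
python3 - <<'E'
from bench import *
from h import *
c0=np.array([.5085,-.089]); P1=D-.09*U(DY); d=.041
path=arc(c0,-.85,P1,DY,7)[5:]+[(D+x*U(DY),DY) for x in(-.06,-.03,-.012)]
for c,phi in path:
    p,o=pose(c,phi,d); r=line_to(p,o,feed=.04,force_limit=8); print(c.round(3),round(phi,2),r)
    if r: break
print(read_time_s(),np.round(read_joint_pos(),2),read_ft_force())
f=grab_frame("side"); g=grab_frame("top")
try: print(sidefoot(f))
except Exception as e: print(e)
def dr(f,x0,y0,w,h,k):
    b=cv2.resize(f["img"],None,fx=k,fy=k,interpolation=cv2.INTER_CUBIC); b=cv2.convertScaleAbs(b,alpha=1.6,beta=10)
    for r in ring(path[-1][0]): cv2.polylines(b,[((proj(f,r)+.5)*k).astype(int)],True,(0,255,0),1)
    return b[y0*k:(y0+h)*k,x0*k:(x0+w)*k]
cv2.imwrite("pics/p7.png",np.hstack([dr(f,335,150,95,115,4),dr(g,325,100,95,115,4)])[:,:,::-1])
E
```

```text
[ 0.558 -0.128] -0.33 False
[ 0.57  -0.131] -0.09 False
[ 0.6   -0.134] -0.09 False
[ 0.63  -0.136] -0.09 False
[ 0.648 -0.138] -0.09 False
26.1167 [ 0.46  0.62 -0.39  1.97  0.52  0.43  1.17] [0.14587812 0.54396607 0.23449388]
min() iterable argument is empty
```

View pics/p7.png

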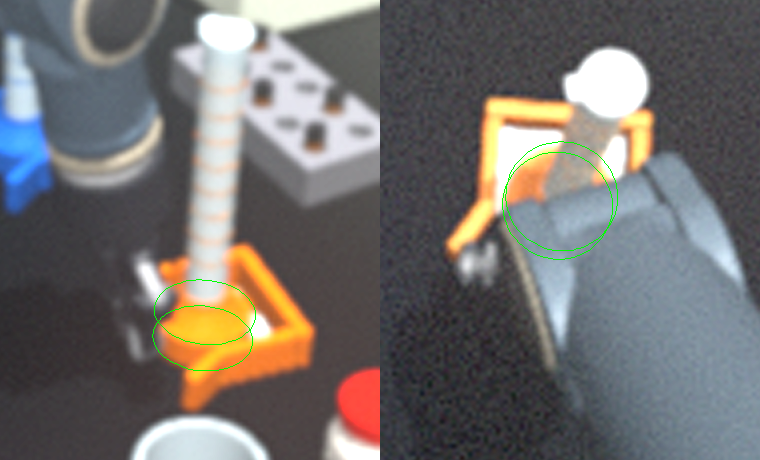

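The foot is inside the dock at (560,200) in the top pane, with about 12–15 mm left to the back fence and slightly toward the right side. I do the final guarded push, withdraw and check.

Run:
```python
from bench import *
from h import *
p,o=pose(D+.010*U(DY),DY,.041)
print("fence",line_to(p,o,feed=.02,force_limit=4.5),read_tcp_pos(),read_ft_force(),read_time_s())
t=read_tcp_pos(); print("dock x of tcp+d",((t[:2]-D)@U(DY))+.041)
line_to([*(t[:2]-.06*U(DY)),t[2]],feed=.08)
t=read_tcp_pos(); print(t); line_to([t[0],t[1],.20],feed=.2)
move_ptp([.45,.20,.30],ori(DY,0)); print(read_time_s())
f=grab_frame("side"); g=grab_frame("top")
def dr(f,x0,y0,w,h,k):
    b=cv2.resize(f["img"],None,fx=k,fy=k,interpolation=cv2.INTER_CUBIC); b=cv2.convertScaleAbs(b,alpha=1.3,beta=10)
    for r in ring(D): cv2.polylines(b,[((proj(f,r)+.5)*k).astype(int)],True,(0,255,0),1)
    return b[y0*k:(y0+h)*k,x0*k:(x0+w)*k]
cv2.imwrite("pics/p8.png",np.hstack([dr(f,335,130,95,125,4),dr(g,325,90,95,125,4)])[:,:,::-1])
cv2.imwrite("pics/topend.png",g["img"][:,:,::-1])
```

```text
fence True [ 0.60807139 -0.13439299 -0.01779689] [-1.16638344  0.37393289 -0.52664921] 26.6083
dock x of tcp+d -0.011132510292546596
[ 0.54909075 -0.12903543 -0.01752717]
30.075
```

View pics/p8.png

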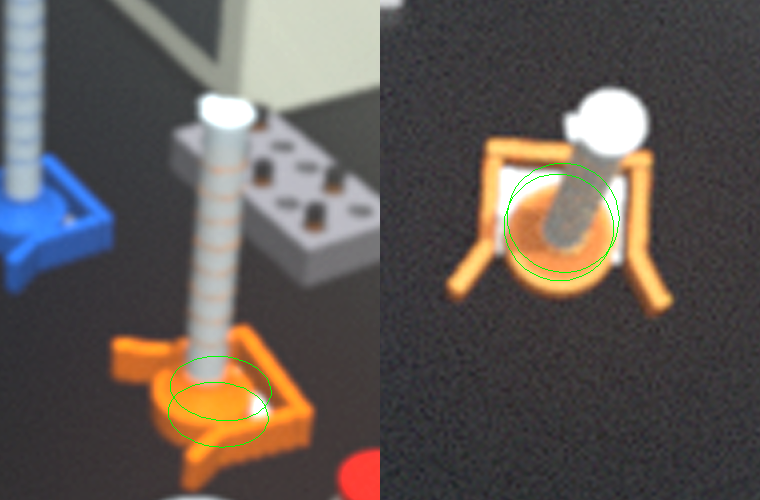

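The foot stands upright, centred left to right, but about 10 mm of gap remains to the fence, so the force stop tripped early. I push the rest with the tips a little higher (still on the rim) and a slightly higher limit.

```bash
sed -i 's/^T=.2; Z=-.017/T=.2; Z=-.013/' h.py
python3 - <<'E'
from bench import *
from h import *
move_ptp(*pose(D,DY,.115,.25)); line_to(pose(D,DY,.115)[0],feed=.2)
line_to(pose(D,DY,.056)[0],feed=.08); dwell(.2)
print(read_time_s(),read_ft_force())
for x in(-.006,.002,.010):
    r=line_to(pose(D+x*U(DY),DY,.041)[0],feed=.02,force_limit=9); t=read_tcp_pos()
    print(x,r,((t[:2]-D)@U(DY))+.041,read_ft_force(),read_time_s())
    if r: break
line_to([*(t[:2]-.07*U(DY)),t[2]],feed=.1)
t=read_tcp_pos(); line_to([t[0],t[1],.22],feed=.25)
move_ptp([.45,.20,.30],ori(DY,0)); print(read_time_s())
f=grab_frame("side"); g=grab_frame("top")
def dr(f,x0,y0,w,h,k):
    b=cv2.resize(f["img"],None,fx=k,fy=k,interpolation=cv2.INTER_CUBIC); b=cv2.convertScaleAbs(b,alpha=1.3,beta=10)
    for r in ring(D): cv2.polylines(b,[((proj(f,r)+.5)*k).astype(int)],True,(0,255,0),1)
    return b[y0*k:(y0+h)*k,x0*k:(x0+w)*k]
cv2.imwrite("pics/p9.png",np.hstack([dr(f,335,130,95,125,4),dr(g,325,90,95,125,4)])[:,:,::-1])
# front (near) rim edge of the foot in the top view, at z=0 and z=.024
m=max((x for x in comps(g,amin=300) if 340<x[1][0]<400),key=lambda x:x[0][4])[2]
for u in range(359,371,3):
    v=np.where(m[:,u])[0].max()+.5; w=cast(g,[[u,v]],.012)[0]-D; print("front rim dock x",w@U(DY),"lat",w@U(DY+np.pi/2))
# other things, start vs now
a=cv2.imread("pics/top0.png")[:,:,::-1]
for n,lo,hi,box in(("blue",(100,120,60),(125,255,255),(230,300)),("red lid",(170,120,80),(180,255,255),(400,460)),("wash",(170,120,80),(180,255,255),(130,190)),("amber",(5,120,60),(20,255,255),(130,190))):
    print(n,[np.argwhere(cv2.inRange(cv2.cvtColor(np.ascontiguousarray(i),cv2.COLOR_RGB2HSV),lo,hi)[100:230,box[0]:box[1]]).mean(0).round(2) for i in(a,g["img"])])
print("beaker diff",cv2.absdiff(np.ascontiguousarray(a[165:220,425:485]),np.ascontiguousarray(g["img"][165:220,425:485])).mean())
E
```

```text
34.025 [ 0.33210516 -0.36858458  0.24759125]
-0.006 False -0.006435480314733857 [-2.28564385  1.07451076  1.20694656] 34.625
0.002 False 0.0019803684549083087 [-3.35195293 -0.04983957  1.40063356] 35.175
0.01 True 0.0014107054427805119 [-0.43677381 -1.01494305  0.05496891] 35.4333
38.6667
front rim dock x -0.024063626939256347 lat 0.025574189415445314
front rim dock x -0.031147060377411006 lat 0.017478069731709008
front rim dock x -0.033074731371759127 lat 0.009758657562920391
front rim dock x -0.03500125121970841 lat 0.0020438551919372927
blue [array([56.03, 37.89]), array([56. , 38.1])]
red lid [array([27.33, 47.33]), array([30.22, 50.33])]
wash [array([47.77, 21.69]), array([42.33, 21.11])]
amber [array([104.27,  31.37]), array([nan, nan])]
beaker diff 3.17989898989899<stdin>:26: RuntimeWarning: Mean of empty slice.
  ret = um.true_divide(
```

View pics/p9.png

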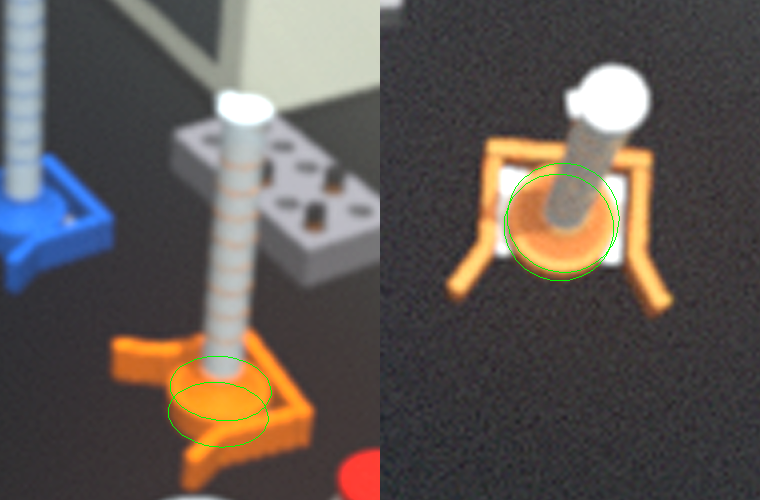

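Run:
```python
from bench import *
from h import *
for n,B in(("top",dict(jar=(425,122,32,32),beaker=(434,172,46,40),wash=(143,130,46,40),amber=(138,184,50,40),bluecyl=(244,116,52,62))),("side",dict(jar=(414,242,30,38),beaker=(366,252,38,54),wash=(300,104,24,54),amber=(265,118,26,48),bluecyl=(318,112,48,88)))):
    a=cv2.imread(f"pics/{n}0.png")[:,:,::-1]; g=grab_frame(n)["img"]
    for k,(x,y,w,h) in B.items():
        r=cv2.matchTemplate(np.ascontiguousarray(g[y-10:y+h+10,x-10:x+w+10]),np.ascontiguousarray(a[y:y+h,x:x+w]),cv2.TM_CCOEFF_NORMED)
        _,s,_,l=cv2.minMaxLoc(r); print(n,k,"shift px",l[0]-10,l[1]-10,"score",round(s,3))
print(read_time_s(),read_ft_force())
```

```text
top jar shift px 0 0 score 0.997
top beaker shift px 0 0 score 0.998
top wash shift px 1 -1 score 0.782
top amber shift px 8 -8 score 0.318
top bluecyl shift px 0 0 score 0.998
side jar shift px 0 0 score 1.0
side beaker shift px 0 0 score 1.0
side wash shift px 0 0 score 0.845
side amber shift px 0 0 score 1.0
side bluecyl shift px 0 0 score 0.999
38.8667 [-0.39714266  0.82456669  0.89739151]
```

Run:
```python
from bench import *
from h import *
p=read_tcp_pos()
line_to([p[0],p[1]-.12,.38],feed=.15)
for n,B in(("top",dict(wash=(143,130,46,40),amber=(138,184,50,40))),("side",dict(wash=(300,104,24,54),amber=(265,118,26,48)))):
    a=cv2.imread(f"pics/{n}0.png")[:,:,::-1]; g=grab_frame(n)["img"]
    for k,(x,y,w,h) in B.items():
        r=cv2.matchTemplate(np.ascontiguousarray(g[y-10:y+h+10,x-10:x+w+10]),np.ascontiguousarray(a[y:y+h,x:x+w]),cv2.TM_CCOEFF_NORMED)
        _,s,_,l=cv2.minMaxLoc(r); print(n,k,"shift px",l[0]-10,l[1]-10,"score",round(s,3))
print(read_time_s(),read_ft_force()); finish_job()
```

```text
top wash shift px -1 -1 score 0.618
top amber shift px 0 0 score 0.604
side wash shift px 0 0 score 0.844
side amber shift px 0 0 score 1.0
40.0833 [ 0.91600336  1.12206131 -0.15947193]
the job is handed in; nothing more can be done
```

I pushed the orange-footed cylinder low on its foot, in a curve and then straight into the orange dock, and handed the job in at about 40 s. No verdict was reported.

**Last checks**
- **Cylinder:** it stands upright and centred between the dock's sides. Its front rim is at dock x of about -35 mm, so its axis is at about 0 mm, within roughly 3 mm. The final push ended on the 9 N force stop, which fits contact with the back fence.
- **Other things:** the jar, beaker and blue cylinder show 0 px shift in both views. The amber bottle shows 0 px in the side view. The wash bottle shows 0 px in the side view with a score of 0.84, and about 1 px in the top view.
- **Weak checks:** the top-view scores for the wash bottle (0.62) and amber bottle (0.60) were low, I think because the arm covered them. I could not confirm that with a picture, because all 12 views were used.

**What went wrong on the way**
- **First push too high:** the fingertips turned out to be about 20 mm short of the stated TCP, so the first push rode on the foot's cone instead of the rim. A touch on the bench showed this, and I pushed lower from then on.
- **Guarded push stopped early:** one guarded push into the dock stopped about 10 mm short of the fence, and I repeated it.

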